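Seat the target plate on its three-ball mount in front of the heat gun

TASK

Pick up the T-shaped target plate by its upright and set it on the three-ball mount in front of the heat gun, with the tongue of the T over the single ball, then press it down with the hand until both spring clips have closed over its edges and pulled it fully home and level on all three balls. Let go of it and leave the rectangular plate where it stands.

Things in the scene. Friction and masses are not known exactly. Their poses are not given: they have to be found in the camera images.
- plate_grip (a point): Target plate to be mounted, loose, 0.4 kg, aluminium: T outline, 8 mm thick, top 25 mm above its feet (3 inverted vees). Tongue to -x (40 wide, tip at -70); broad part x -25..48, y -65..65 mm, round bars on the y edges. Upright flat bar in the middle, 40 mm (x) by 10 mm (y), top 115 mm up: grip its 10 mm thickness, closing along y. Point: on the upright's axis, 85 mm above the feet. z up.
- mount_seat (a point): Where the target plate's point lies when the plate is home, same axes (x away from the single ball, z up): on the mount's middle, 112.6 mm above the table. Come straight down: from 30 mm above home the plate's edge bars spread the clips; 5 to 20 N of push passes the rollers, which then pull it down the last 8 mm with about 10 N. Its weight alone does not get past. The vees centre it if within about 8 mm.
- single_ball (a point): Three-ball mount, fixed. Point: centre of its single ball, axes as the home point. Dark steel base 135 (x) by 190 (y) by 10 mm; three 18 mm steel balls, centres 32 mm up: single at x -52 mm from the middle, pair at x 26, y +-36 mm. A sprung clip with roller and flared lip in the middle of each y side (lip 88 mm up, 72 mm from the middle). The heat gun stands 0.3 m to its +y, pointing at it.
- flat_plate_grip (a point): Bystander, leave it: rectangular aluminium plate (85 mm in x, 120 mm in y, 8 mm thick) on four round legs, with an upright like the target plate's. Point: on the upright's axis, 85 mm above the table. It and the target plate stand on the robot's right of the mount, in either order, about 230 mm apart.

How it is judged (in metres and radians):
On the way:
1. the target plate is brought fully home and level on the three balls, tongue over the single ball, with the hand still on it (horizontal distance between plate_grip and mount_seat below 0.01 m and z of plate_grip in the frame of mount_seat between -0.005 and 0.005 m and angle between plate_grip's own z axis and vertical below 0.07 rad and angle between the x axis of plate_grip and the x axis of mount_seat, either way round below 0.15 rad and x of single_ball in the frame of plate_grip below -0.03 m and distance between plate_grip and mount_seat below 0.012 m and contact force between any of the fingers, the arm and plate above 0.3 N), for 0.1 s.
At the end, for the whole second after the job is handed in: The target plate rests released and still on the mount: its point within 10 mm sideways and 5 mm in height of the home point, level within 4 degrees, turned within 8.5 degrees of the mount with the tongue over the single ball; the rectangular plate is within 30 mm of where it stood (horizontal distance between plate_grip and mount_seat below 0.01 m and z of plate_grip in the frame of mount_seat between -0.005 and 0.005 m and angle between plate_grip's own z axis and vertical below 0.07 rad and angle between the x axis of plate_grip and the x axis of mount_seat, either way round below 0.15 rad and x of single_ball in the frame of plate_grip below -0.03 m and linear speed of plate below 0.02 m/s and distance of flat_plate_grip from where it was at the start of the episode below 0.03 m); the robot touches nothing.
It fails at once if the rectangular plate is knocked over or carried off (distance of flat_plate_grip from where it was at the start of the episode above 0.05 m or angle between flat_plate_grip's own z axis and vertical above 0.4 rad).
It also fails if it takes over 38 s, if anything falls off the work surface, if the arm or the gripper's body presses on something with over 40 N, if the wrist force passes 120 N, or if a joint passes its speed limit or range.

ROBOT

A 7-joint arm with a two-finger parallel gripper is mounted at the origin on the work surface. World frame = base frame: x ahead of the robot, y to its left, z up, the work surface at z = 0. Lengths are in mm, angles in rad, forces in N, time in s.
With the tool pointing down it reaches from about 425 to 925 mm from the base axis. Payload 6.8 kg.
Tool frame: the origin (TCP) lies on the centre line of the jaws, within the pads' length; the fingertips stand 14 mm ahead of it and the grasp point (between the pads) lies 5 mm behind it; y points along the fingers, x is the direction in which the jaws open and shut, and the axes are right-handed (so a half turn about y gives the same grasp; the last joint's range is limited). The gripper opens to 85 mm and grips with 20 to 120 N. Pads are 22 mm wide; open, the fingers measure 114 mm over their backs; the gripper's body (76 mm by 85 mm) begins 54 mm behind the grasp point. The pads swing forward as they close: fully open they stand 13 mm farther back than shut.
Start: joints at [1.062, 0.477, 0.022, 1.555, -0.011, 1.109, -0.083], TCP at [263.365, -621.519, 245.308] pointing down, gripper open.
Joint ranges: [-2.96, 2.96], [-0.34, 2.1], [-1.41, 1.46], [0.24, 2.44], [-1.37, 4.51], [0.17, 1.92], [-2.96, 2.96]. Speed limits (rad/s): [2.39, 2.39, 3.14, 3.14, 3.14, 3.14, 3.14].

INTERFACE

Orientations are given as a rotation vector (axis times angle).
In Python, from bench import arm gives the robot as it stands.
- The arm moves only by the tool servo_tool, never from a script. Its argument "series" is a list of rows, each an object with "delta_pos": the shift along the tool's x, y, z in cm, a list of three; "twist": the turn, a rotation vector about the tool's x, y, z in rad, a list of three. In form: [{"delta_pos": [tx, ty, tz], "twist": [ax, ay, az]}, ...]. A call has 1 to 12 rows; each row shifts and turns the pose as measured when the row begins, along the tool's axes as they then stand; what a row does not reach is not made up. A row lasts 1/8 s, in which the tool goes at most 62.5 mm and 10.7 degrees, less where a joint would pass 70% of its speed; a pose out of reach is approached as far as the arm can. A call is refused whole if a number of a shift passes 6.25 or a number of a turn 0.188, either way. A call with a gripper value outside its range is refused whole. "claw" is the opening, from 0 (shut) to 1 (fully open), set as the call begins (left out, the last holds). The fingers move at their own pace and stop on an object; "squeeze" is the grip in N (left out, the last holds). Time passes only in rows, so rows that do not move let the fingers close. It gives the time, the measured TCP pose, the force and the opening at its end, in the units of the state.
- arm.sense(): the state, without advancing time (a new reading comes with each control period).
- arm.camera(name): name is "scene" or "top" or "wrist"; returns (picture, depth): 480x640x3 uint8, blue, green, red; 480x640 float32, mm along the optical axis (not along the pixel's ray), 0 where there is no reading.
- arm.camera_model(name): a dict with "vertical_fov" (degrees; the focal length in pixels is half the picture's height over the tangent of half this angle, whatever the lens; pixels are square), "cx", "cy" (the principal point, pixels), "origin" and "attitude" of the camera in the world. Camera axes: x right, y down, z forward; pixel columns grow to the right and rows downward; lengths in mm; the calibration is good to about 2 mm. A picture is of the moment at which its call begins: read the wrist's pose just before it. camera_model takes no time and is no camera call; for the wrist camera it gives the pose at the moment of the call.
- arm.close_job(): hands the job in, once; it reports no verdict.
The state is a dict: "t": time; "joints": joint angles; "joint_velocities": joint speeds; "effort": joint torques, N m; "tool_pos": TCP position; "orientation": TCP orientation; "contact_force": force on the tool from outside, world axes, zero at the start; "wrist_torque": the same for the moment, N m; "opening": finger opening in mm.
Only numpy, scipy, OpenCV 4.12 (cv2) and the standard library are available. Lean on these libraries where they do the work, as an engineer would, in place of code of your own. Each camera call takes 0.05 s, during which the arm holds its last target.

## Working session

There is one attempt and no reset: what is moved stays moved. The work goes in short steps, Python scripts to look and compute and a tool call to move; the robot and the scene stay as the last step left them, time stands still between calls to the robot, and variables do not carry over. Pictures are saved under pics/ and viewed, and the job is handed in when it is done.

Besides the shell and the picture viewer there is one more tool, called by a JSON object that holds its "name" and its "arguments". servo_tool: Moves the arm, as the interface text tells. Its arguments: {"type":"object","properties":{"series":{"type":"array"},"claw":{"type":"number"},"squeeze":{"type":"number"}},"required":["series"]}

```bash
ls; mkdir -p pics
python3 - <<'E'
from bench import arm
import cv2,numpy as np
print(arm.sense())
for n in ["scene","top"]:
    m=arm.camera_model(n);print(n,m)
    p,d=arm.camera(n);cv2.imwrite(f"pics/{n}0.png",p);np.save(f"pics/{n}0.npy",d)
E
```

```text
pics
{'t': 0.0, 'joints': array([ 1.06188638,  0.47780644,  0.02236683,  1.55643697, -0.0114971 ,
        1.10931742, -0.08307906]), 'joint_velocities': array([ 1.05597451e-03,  5.09366751e-05, -5.92830870e-04, -8.16922874e-05,
       -1.77615257e-03, -4.06136838e-04,  2.40782061e-03]), 'effort': array([-4.90156999e-04, -5.96455801e+01,  1.60725642e+00, -2.81198180e+01,
        1.23822250e-02,  9.29090835e-03,  5.05998980e-05]), 'tool_pos': array([ 263.11259923, -620.99498012,  244.32809847]), 'orientation': array([-1.37166878,  0.91028543, -0.90763123]), 'contact_force': array([0.39162886, 0.48147235, 0.07305917]), 'wrist_torque': array([ 0.02205044, -0.03998792, -0.02588519]), 'opening': 85.33215983247433}
scene {'vertical_fov': 56.16431518340714, 'cx': 322.8275002185713, 'cy': 234.88423567644173, 'origin': array([928.02718473, 130.80873874, 755.8589185 ]), 'attitude': array([-1.55339841, -2.24289768,  0.69037697])}
top {'vertical_fov': 42.45771433737158, 'cx': 321.76623240450283, 'cy': 240.12536767995363, 'origin': array([ 422.11566908,  -16.40377387, 1061.14909079]), 'attitude': array([-2.1371363 ,  2.19188201, -0.1487229 ])}
```

View pics/scene0.png

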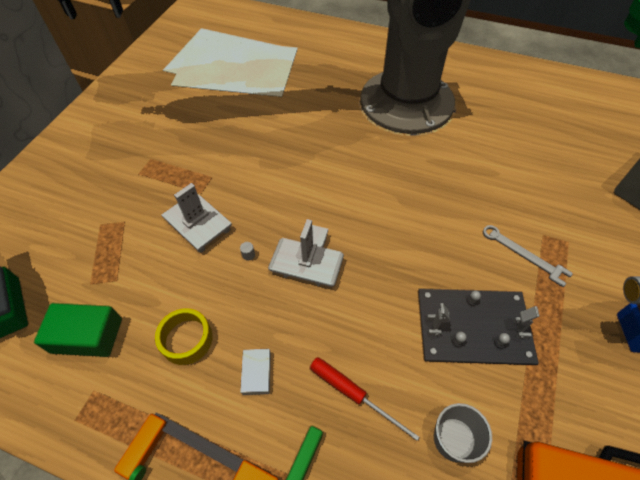

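View pics/top0.png

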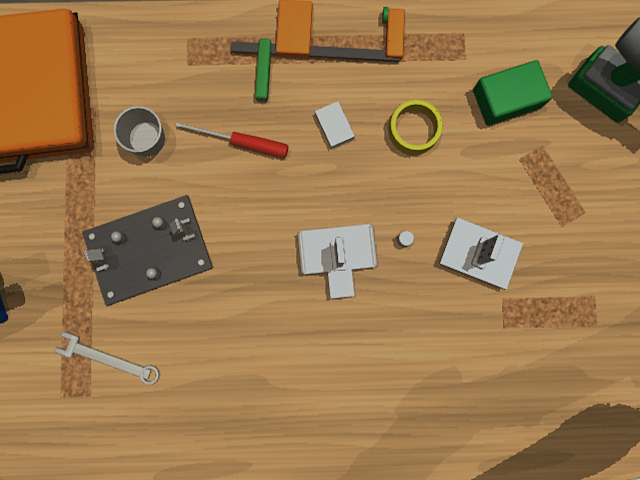

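The top view shows the mount near (148,250) with its single ball at (152,273). The T-plate is near (338,250) with its tongue at (341,285), and the rectangular plate is near (482,253). Next I'll make enlarged crops and deproject.

```bash
cat > h.py <<'E'
import numpy as np,cv2
from scipy.spatial.transform import Rotation as R
def ray(m,u,v):
    f=240/np.tan(np.radians(m['vertical_fov'])/2)
    return np.array([(u-m['cx'])/f,(v-m['cy'])/f,1.])
def atz(m,u,v,z):
    r=R.from_rotvec(m['attitude']).apply(ray(m,u,v)); o=m['origin']
    return o+r*(z-o[2])/r[2]
def dep(m,d,u,v):
    return m['origin']+R.from_rotvec(m['attitude']).apply(ray(m,u,v)*d[int(round(v)),int(round(u))])
def proj(m,P):
    f=240/np.tan(np.radians(m['vertical_fov'])/2)
    c=R.from_rotvec(m['attitude']).inv().apply(np.atleast_2d(P)-m['origin'])
    return np.c_[c[:,0]/c[:,2]*f+m['cx'],c[:,1]/c[:,2]*f+m['cy']]
E
python3 - <<'E'
import cv2,numpy as np
from h import *
from bench import arm
p=cv2.imread('pics/top0.png');d=np.load('pics/top0.npy');m=arm.camera_model('top')
a=cv2.resize(p[185:315,75:220],None,fx=5,fy=4.5,interpolation=cv2.INTER_CUBIC) 
a=cv2.resize(p[185:315,75:220],None,fx=4,fy=4,interpolation=cv2.INTER_CUBIC)
b=cv2.resize(p[215:305,290:385],None,fx=6,fy=6,interpolation=cv2.INTER_CUBIC)
cv2.imwrite('pics/a.png',a);cv2.imwrite('pics/b.png',b)
for u,v in [(148,250),(152,273),(117,237),(157,223),(315,240),(365,260),(341,285),(340,250),(339,238),(482,253),(500,270),(250,250)]:
    print((u,v),dep(m,d,u,v).round(1))
E
```

```text
(148, 250) [542.2 264.    7.9]
(152, 273) [500.5 249.3  36.9]
(117, 237) [561.3 306.2  42. ]
(157, 223) [582.7 239.6  44.7]
(315, 240) [550.2 -21.6  26.2]
(365, 260) [ 513.9 -104.6   29.7]
(341, 285) [473.5 -63.4  21.6]
(340, 250) [522.9 -59.3 114. ]
(339, 238) [541.3 -58.2 115.7]
(482, 253) [ 518.2 -294.3   57.7]
(500, 270) [ 491.6 -331.6   26.8]
(250, 250) [538.5  90.5   2.7]
```

View pics/a.png

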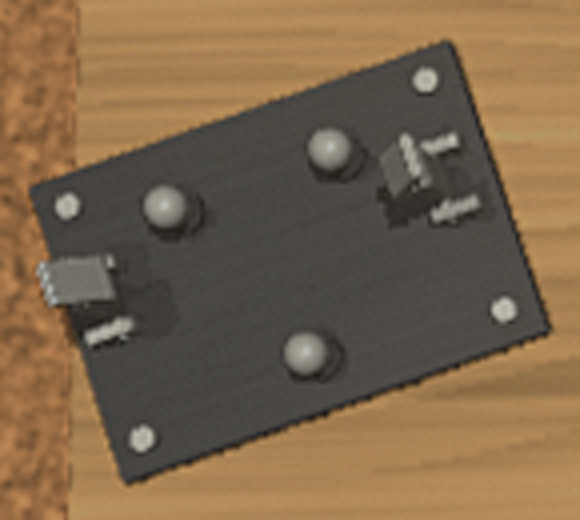

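View pics/b.png

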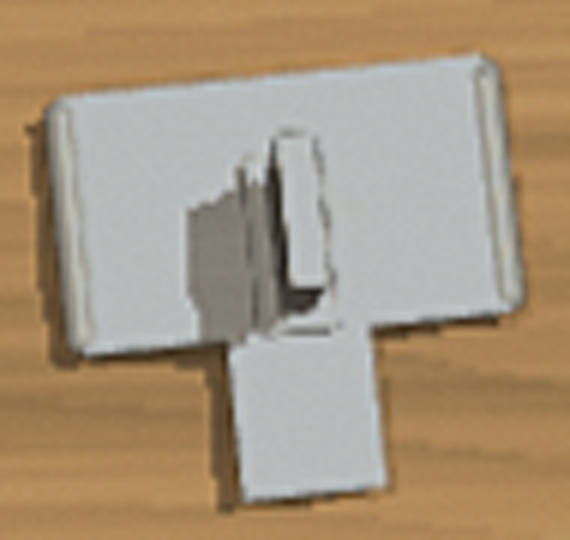

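```bash
cat > meas.py <<'E'
import cv2,numpy as np
from h import *
from bench import arm
m=arm.camera_model('top')
A=lambda x,y,z:atz(m,(x+.5)/4-.5+75,(y+.5)/4-.5+185,z)[:2]
B=lambda x,y,z:atz(m,(x+.5)/6-.5+290,(y+.5)/6-.5+215,z)[:2]
def fit(model,pts):
    model=np.array(model,float);pts=np.array(pts)
    mc,pc=model.mean(0),pts.mean(0);M=model-mc;P=pts-pc
    th=np.arctan2((M[:,0]*P[:,1]-M[:,1]*P[:,0]).sum(),(M*P).sum())
    Rm=np.array([[np.cos(th),-np.sin(th)],[np.sin(th),np.cos(th)]])
    t=pc-Rm@mc; print('t',t.round(1),'th',th.round(4),'res',(pts-(model@Rm.T+t)).round(1).tolist());return t,th
print('balls');fit([(-52,0),(26,36),(26,-36)],[A(305,353,32),A(166,207,32),A(330,149,32)])
print('base corners rectangle')
c=[A(32,188,10),A(447,42,10),A(550,328,10),A(127,483,10)]
fit([(67.5,95),(67.5,-95),(-67.5,-95),(-67.5,95)],c)
print('plate')
fit([(48,65),(48,-65),(-25,-65),(-25,65),(-70,20),(-70,-20)],[B(55,98,25),B(492,57,25),B(520,312,25),B(75,355,25),B(242,503,25),B(388,487,25)])
print('upright top');u=[B(277,137,115),B(315,133,115),B(325,287,115),B(290,287,115)]
fit([(20,5),(20,-5),(-20,-5),(-20,5)],u)
E
python3 meas.py
```

```text
balls
t [550.5 268.6] th 0.3197 res [[-0.0, 0.1], [-0.1, -0.2], [0.1, 0.0]]
base corners rectangle
t [543.2 265. ] th 0.3281 res [[-0.1, -1.8], [-2.1, 1.4], [1.0, 1.1], [1.2, -0.7]]
plate
t [523.1 -59.5] th 0.0699 res [[0.1, -3.2], [-0.3, 2.8], [0.1, 2.6], [0.3, -2.1], [-0.4, 0.4], [0.2, -0.5]]
upright top
t [523.2 -59.1] th 0.0446 res [[-0.5, -0.1], [-0.1, 0.1], [-0.0, 0.5], [0.7, -0.5]]
```

```bash
cat > go.py <<'E'
import sys,numpy as np
from h import *
from bench import arm
# usage: go.py x y z yaw(plate x-axis)
x,y,z,th=map(float,sys.argv[1:5])
s=arm.sense();Rt=R.from_rotvec(s['orientation']);M=Rt.as_matrix()
print('t',s['t'],'pos',s['tool_pos'].round(1),'F',s['contact_force'].round(1),'open',round(s['opening'],1),'q',s['joints'].round(2))
print(M.round(3).tolist())
best=None
for sg in (1,-1):
    X=sg*np.array([-np.sin(th),np.cos(th),0]);Y=np.array([0,0,-1.]);T=R.from_matrix(np.c_[X,Y,np.cross(X,Y)])
    r=(Rt.inv()*T).as_rotvec()
    if best is None or np.linalg.norm(r)<np.linalg.norm(best): best=r
d=np.array([x,y,z])-s['tool_pos']
print('world d',d.round(1),'tool delta cm (current axes)',(Rt.inv().apply(d)/10).round(2),'rotvec',best.round(3))
E
python3 go.py 523 -59 200 0.06
```

```text
t 0.1 pos [ 263.1 -621.1  244.4] F [-0.5 -0.6 -0.5] open 85.4 q [ 1.06  0.48  0.02  1.56 -0.01  1.11 -0.08]
[[0.39, -0.001, 0.921], [-0.921, 0.001, 0.39], [-0.002, -1.0, -0.0]]
world d [259.9 562.1 -44.4] tool delta cm (current axes) [-41.61   4.51  45.86] rotvec [ 0.     0.341 -0.002]
```

{"name": "servo_tool", "arguments": {"series": [{"delta_pos":[-3.5,0,3.8],"twist":[0,0,0]},{"delta_pos":[-3.5,0,3.8],"twist":[0,0,0]},{"delta_pos":[-3.5,0,3.8],"twist":[0,0,0]},{"delta_pos":[-3.5,0,3.8],"twist":[0,0,0]},{"delta_pos":[-3.5,0,3.8],"twist":[0,0,0]},{"delta_pos":[-3.5,0,3.8],"twist":[0,0,0]},{"delta_pos":[-3.5,0,3.8],"twist":[0,0,0]},{"delta_pos":[-3.5,0,3.8],"twist":[0,0,0]},{"delta_pos":[-3.5,0,3.8],"twist":[0,0,0]},{"delta_pos":[-3.5,0,3.8],"twist":[0,0,0]},{"delta_pos":[0,0,0],"twist":[0,0.17,0]},{"delta_pos":[0,0,0],"twist":[0,0.17,0]}], "claw": 1}}

```text
t: 1.6
tool_pos: [480.7, -133.9, 240.6]
orientation: [-1.234, 1.177, -1.165]
contact_force: [-1.0, -0.5, 0.5]
opening: 85.7
```

```bash
python3 go.py 523 -59 200 0.06
```

```text
t 1.6 pos [ 480.7 -133.9  240.6] F [-1.  -0.5  0.5] open 85.7 q [ 0.33  0.21 -0.21  1.96  0.05  0.99 -1.42]
[[0.052, -0.006, 0.999], [-0.999, 0.005, 0.052], [-0.005, -1.0, -0.006]]
world d [ 42.3  74.9 -40.6] tool delta cm (current axes) [-7.24  4.07  4.64] rotvec [ 0.006 -0.008 -0.005]
```

{"name": "servo_tool", "arguments": {"series": [{"delta_pos":[-3.6,1.5,2.3],"twist":[0,0,0]},{"delta_pos":[-3.6,1.5,2.3],"twist":[0,0,0]},{"delta_pos":[0,0,0],"twist":[0.006,-0.01,-0.005]}]}}

```text
t: 1.98
tool_pos: [523.5, -57.9, 209.4]
orientation: [-1.237, 1.166, -1.166]
contact_force: [-0.3, 0.3, -0.4]
opening: 85.6
```

```bash
python3 go.py 523 -59 80 0.06
python3 - <<'E'
from bench import arm
import cv2,numpy as np
from h import *
m=arm.camera_model('wrist');p,d=arm.camera('wrist');cv2.imwrite('pics/w1.png',p);np.save('pics/w1.npy',d)
import pickle;pickle.dump(m,open('pics/w1.pkl','wb'))
print(m)
t=np.array([523,-59,0]);print(proj(m,[t+[0,0,115],t+[0,0,25]]).round(0))
E
```

```text
t 1.975 pos [523.5 -57.9 209.4] F [-0.3  0.3 -0.4] open 85.6 q [ 0.2   0.29 -0.25  1.93  0.09  0.93 -1.61]
[[0.059, -0.0, 0.998], [-0.998, -0.001, 0.059], [0.001, -1.0, -0.0]]
world d [  -0.5   -1.1 -129.4] tool delta cm (current axes) [ 0.1  12.94 -0.06] rotvec [ 0.    -0.001  0.001]
{'vertical_fov': 63.46142985119087, 'cx': 317.8884424986103, 'cy': 231.82034461112625, 'origin': array([607.67569955, -53.15899897, 338.79034712]), 'attitude': array([ 2.09573072, -1.9754952 , -0.33215058])}
[[319. 243.]
 [319. 205.]]
```

View pics/w1.png

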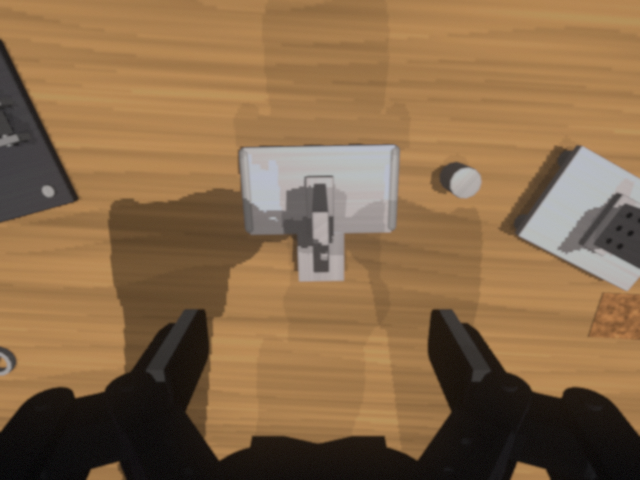

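Run:
```python
import pickle
from h import *
m=pickle.load(open('pics/w1.pkl','rb'))
p=cv2.imread('pics/w1.png');cv2.imwrite('pics/w1c.png',cv2.resize(p[135:290,225:415],None,fx=4,fy=3.8)if 0 else cv2.resize(p[140:285,230:410],None,fx=4,fy=4,interpolation=cv2.INTER_CUBIC))
```

```text
(no output)
```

View pics/w1c.png

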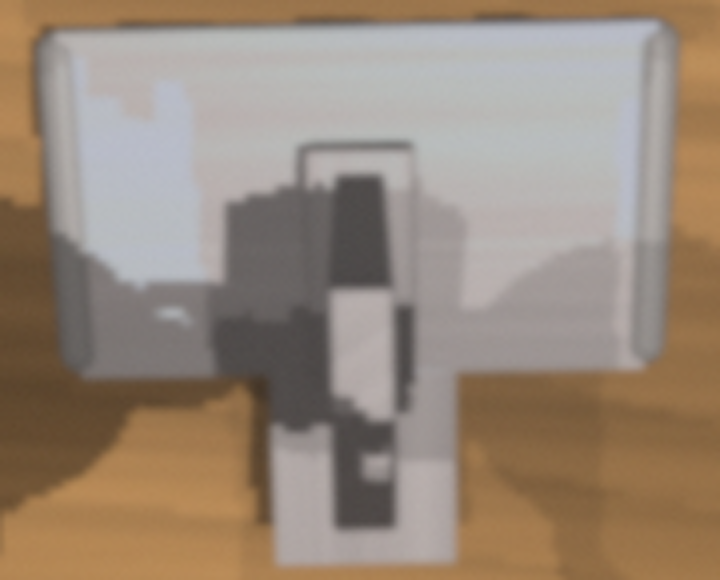

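Run:
```python
import pickle,sys,io
from h import *
import meas
m=pickle.load(open('pics/w1.pkl','rb'))
C=lambda x,y,z:atz(m,(x+.5)/4-.5+230,(y+.5)/4-.5+140,z)[:2]
print('--- wrist')
meas.fit([(48,65),(48,-65),(-25,-65),(-25,65),(-70,20),(-70,-20)],[C(45,30,25),C(668,20,25),C(650,370,25),C(75,378,25),C(275,565,25),C(456,562,25)])
meas.fit([(20,5),(20,-5),(-20,-5),(-20,5)],[C(330,290,115),C(392,290,115),C(395,526,115),C(333,526,115)])
```

```text
balls
t [550.5 268.6] th 0.3197 res [[-0.0, 0.1], [-0.1, -0.2], [0.1, 0.0]]
base corners rectangle
t [543.2 265. ] th 0.3281 res [[-0.1, -1.8], [-2.1, 1.4], [1.0, 1.1], [1.2, -0.7]]
plate
t [523.1 -59.5] th 0.0699 res [[0.1, -3.2], [-0.3, 2.8], [0.1, 2.6], [0.3, -2.1], [-0.4, 0.4], [0.2, -0.5]]
upright top
t [523.2 -59.1] th 0.0446 res [[-0.5, -0.1], [-0.1, 0.1], [-0.0, 0.5], [0.7, -0.5]]
--- wrist
t [523.2 -59.8] th 0.0757 res [[0.6, -3.0], [-0.0, 3.2], [-0.6, 3.4], [0.2, -3.4], [-0.1, 0.2], [-0.0, -0.3]]
t [523.5 -59.7] th 0.0722 res [[-0.5, -0.4], [-0.7, 0.3], [0.5, 0.1], [0.7, -0.1]]
```

{"name": "servo_tool", "arguments": {"series": [{"delta_pos":[0.15,2.5,0],"twist":[0,-0.013,0]},{"delta_pos":[0,3,0],"twist":[0,0,0]},{"delta_pos":[0,3,0],"twist":[0,0,0]},{"delta_pos":[0,2,0],"twist":[0,0,0]},{"delta_pos":[0,1,0],"twist":[0,0,0]},{"delta_pos":[0,0,0],"twist":[0,0,0]}]}}

```text
t: 2.78
tool_pos: [521.5, -70.1, 93.7]
orientation: [-1.242, 1.16, -1.17]
contact_force: [0.1, -0.3, 0.1]
opening: 85.3
```

```bash
python3 go.py 523.3 -59.5 82 0.073
```

```text
t 2.775 pos [521.5 -70.1  93.7] F [ 0.1 -0.3  0.1] open 85.3 q [ 0.19  0.45 -0.22  2.02  0.16  0.68 -1.65]
[[0.061, 0.002, 0.998], [-0.998, -0.007, 0.061], [0.007, -1.0, 0.001]]
world d [  1.8  10.6 -11.7] tool delta cm (current axes) [-1.05  1.16  0.25] rotvec [-0.001 -0.012  0.007]
```

{"name": "servo_tool", "arguments": {"series": [{"delta_pos":[-1.0,0,0.2],"twist":[0,-0.012,0.007]},{"delta_pos":[0,0.6,0],"twist":[0,0,0]},{"delta_pos":[0,0.5,0],"twist":[0,0,0]},{"delta_pos":[0,0,0],"twist":[0,0,0]}]}}

```text
t: 3.28
tool_pos: [524.5, -59.5, 84.2]
orientation: [-1.24, 1.151, -1.157]
contact_force: [0.6, 0.7, 0.2]
opening: 85.6
```

```bash
python3 go.py 523.3 -59.5 82 0.073
```

```text
t 3.275 pos [524.5 -59.5  84.2] F [0.6 0.7 0.2] open 85.6 q [ 0.18  0.46 -0.23  2.03  0.16  0.66 -1.65]
[[0.074, 0.005, 0.997], [-0.997, 0.0, 0.074], [0.0, -1.0, 0.005]]
world d [-1.2 -0.  -2.2] tool delta cm (current axes) [-0.01  0.22 -0.12] rotvec [-0.005  0.001  0.   ]
```

{"name": "servo_tool", "arguments": {"series": [{"delta_pos":[0,0.2,-0.1],"twist":[-0.005,0,0]},{"delta_pos":[0,0,0],"twist":[0,0,0]},{"delta_pos":[0,0,0],"twist":[0,0,0]},{"delta_pos":[0,0,0],"twist":[0,0,0]},{"delta_pos":[0,0,0],"twist":[0,0,0]},{"delta_pos":[0,0,0],"twist":[0,0,0]},{"delta_pos":[0,0,0],"twist":[0,0,0]},{"delta_pos":[0,0,0],"twist":[0,0,0]}], "claw": 0, "squeeze": 90}}

```text
t: 4.28
tool_pos: [523.6, -59.6, 82.3]
orientation: [-1.243, 1.155, -1.155]
contact_force: [0.3, -0.3, 0.7]
opening: 8.9
```

```bash
python3 go.py 550.5 268.6 200 0.32
```

```text
t 4.275 pos [523.6 -59.6  82.3] F [ 0.3 -0.3  0.7] open 8.9 q [ 0.18  0.47 -0.23  2.03  0.17  0.66 -1.65]
[[0.074, 0.0, 0.997], [-0.997, -0.0, 0.074], [0.0, -1.0, 0.0]]
world d [ 26.9 328.2 117.7] tool delta cm (current axes) [-32.53 -11.77   5.1 ] rotvec [-0.    -0.246  0.   ]
```

{"name": "servo_tool", "arguments": {"series": [{"delta_pos":[0,-2,0],"twist":[0,0,0]},{"delta_pos":[0,-4,0],"twist":[0,0,0]},{"delta_pos":[0,-5,0],"twist":[0,0,0]},{"delta_pos":[0,-2,0],"twist":[0,0,0]},{"delta_pos":[0,0,0],"twist":[0,0,0]}]}}

```text
t: 4.9
tool_pos: [519.7, -60.2, 211.8]
orientation: [-1.25, 1.162, -1.15]
contact_force: [-0.2, -1.2, -4.7]
opening: 9.0
```

```bash
python3 go.py 550.5 268.6 205 0.32
```

```text
t 4.9 pos [519.7 -60.2 211.8] F [-0.2 -1.2 -4.7] open 9.0 q [ 0.21  0.29 -0.26  1.93  0.09  0.95 -1.59]
[[0.074, -0.01, 0.997], [-0.997, -0.0, 0.074], [-0.001, -1.0, -0.01]]
world d [ 30.8 328.8  -6.8] tool delta cm (current axes) [-32.56   0.64   5.5 ] rotvec [ 0.01  -0.246 -0.002]
```

{"name": "servo_tool", "arguments": {"series": [{"delta_pos":[-2,0,0.5],"twist":[0.01,0,0]},{"delta_pos":[-3.8,0,0.6],"twist":[0,0,0]},{"delta_pos":[-4,0,0.6],"twist":[0,0,0]},{"delta_pos":[-4,0,0.6],"twist":[0,0,0]},{"delta_pos":[-4,0,0.6],"twist":[0,0,0]},{"delta_pos":[-4,0,0.6],"twist":[0,0,0]},{"delta_pos":[-4,0,0.6],"twist":[0,0,0]},{"delta_pos":[-3,0,0.6],"twist":[0,0,0]},{"delta_pos":[-2,0,0.4],"twist":[0,0,0]},{"delta_pos":[0,0,0],"twist":[0,-0.12,0]},{"delta_pos":[0,0,0],"twist":[0,-0.12,0]},{"delta_pos":[0,0,0],"twist":[0,0,0]}]}}

```text
t: 6.4
tool_pos: [537.6, 253.3, 186.8]
orientation: [-1.372, 0.995, -0.96]
contact_force: [0.1, -0.2, -4.8]
opening: 8.5
```

```bash
python3 go.py 550.5 268.6 205 0.32
```

```text
t 6.4 pos [537.6 253.3 186.8] F [ 0.1 -0.2 -4.8] open 8.5 q [-0.23  0.46 -0.41  1.76  0.2   1.   -1.97]
[[0.311, -0.034, 0.95], [-0.951, -0.012, 0.31], [0.0, -0.999, -0.036]]
world d [12.9 15.3 18.2] tool delta cm (current axes) [-1.05 -1.88  1.63] rotvec [ 0.036 -0.004  0.   ]
```

{"name": "servo_tool", "arguments": {"series": [{"delta_pos":[0,-0.8,0],"twist":[0.036,-0.004,0]},{"delta_pos":[-1.0,0,1.5],"twist":[0,0,0]},{"delta_pos":[0,0,0],"twist":[0,0,0]},{"delta_pos":[0,0,0],"twist":[0,0,0]}]}}

```text
t: 6.9
tool_pos: [549.7, 267.1, 194.8]
orientation: [-1.34, 0.973, -0.977]
contact_force: [-0.2, -0.0, -4.7]
opening: 9.1
```

```bash
python3 go.py 550.5 268.6 200 0.32
python3 - <<'E'
from bench import arm
import cv2,numpy as np,pickle
from h import *
for n in ['top','scene','wrist']:
    m=arm.camera_model(n);p,d=arm.camera(n);cv2.imwrite(f'pics/{n}2.png',p)
    if n=='wrist': pickle.dump(m,open('pics/w2.pkl','wb'))
    if n=='top': cv2.imwrite('pics/t2c.png',cv2.resize(p[180:320,60:230],None,fx=4,fy=4,interpolation=cv2.INTER_CUBIC))
    if n=='scene': cv2.imwrite('pics/s2c.png',cv2.resize(p[200:380,380:600],None,fx=3.3,fy=3.3,interpolation=cv2.INTER_CUBIC))
E
```

```text
t 6.9 pos [549.7 267.1 194.8] F [-0.2 -0.  -4.7] open 9.1 q [-0.24  0.46 -0.41  1.74  0.21  0.99 -1.99]
[[0.308, 0.003, 0.951], [-0.951, -0.0, 0.308], [0.001, -1.0, 0.002]]
world d [0.8 1.5 5.2] tool delta cm (current axes) [-0.11 -0.52  0.13] rotvec [-0.002 -0.007  0.001]
```

View pics/wrist2.png

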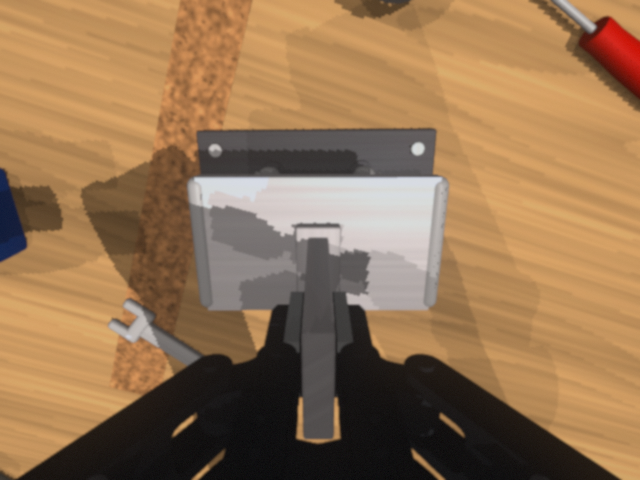

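View pics/s2c.png

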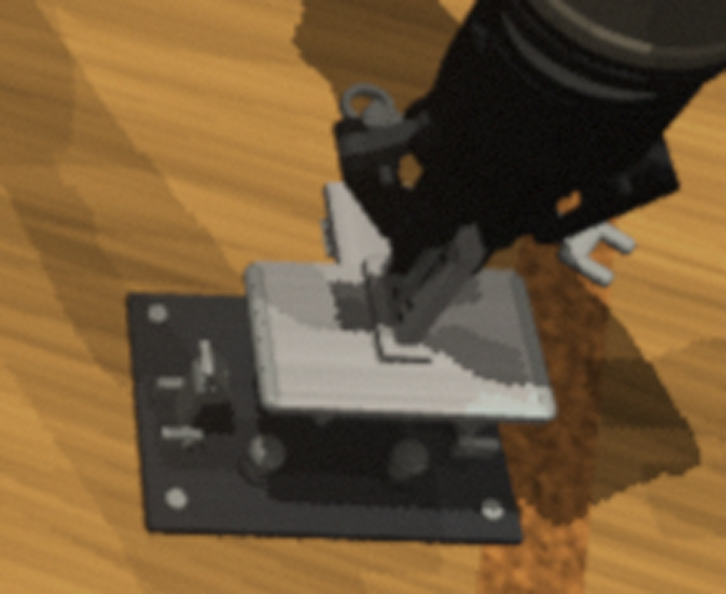

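View pics/t2c.png

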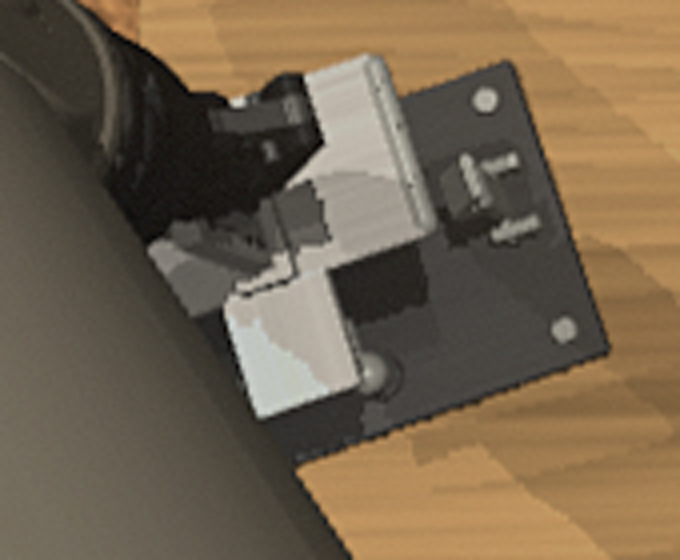

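Run:
```python
import pickle
from h import *
m=pickle.load(open('pics/w2.pkl','rb'))
a=atz(m,197,131,10);b=atz(m,436,129,10);print(a,b,np.linalg.norm(a-b),(a+b)/2)
t=np.array([550.5,268.6]);e=np.array([np.cos(.32),np.sin(.32)]);n=np.array([-e[1],e[0]])
for q in (a,b,(a+b)/2): print(((q[:2]-t)@e).round(1),((q[:2]-t)@n).round(1))
d=b-a;print('yaw',np.arctan2(d[0],-d[1]))
tp=np.array([549.7,267.1])
for c in [(192,178),(446,178),(434,309),(206,309)]:
    q=atz(m,*c,194.8-82+25);print(((q[:2]-tp)@e).round(1),((q[:2]-tp)@n).round(1))
```

```text
[577.15698287 375.69917347  10.        ] [636.60840415 197.51335951  10.        ] 187.84210334222968 [606.88269351 286.60626649  10.        ]
59.0 93.3
59.4 -94.6
59.2 -0.6
yaw 0.3220341357868387
47.7 60.7
46.9 -62.6
-25.3 -63.4
-24.5 61.1
```

{"name": "servo_tool", "arguments": {"series": [{"delta_pos":[-0.1,1.0,0.1],"twist":[0,-0.008,0]},{"delta_pos":[0,1.5,0],"twist":[0,0,0]},{"delta_pos":[0,1.5,0],"twist":[0,0,0]},{"delta_pos":[0,0.8,0],"twist":[0,0,0]},{"delta_pos":[0,0,0],"twist":[0,0,0]}]}}

```text
t: 7.68
tool_pos: [549.5, 267.4, 141.8]
orientation: [-1.346, 0.968, -0.97]
contact_force: [0.3, 0.1, -4.3]
opening: 9.0
```

```bash
python3 go.py 550.5 268.6 140 0.32
```

```text
t 7.675 pos [549.5 267.4 141.8] F [ 0.3  0.1 -4.3] open 9.0 q [-0.26  0.52 -0.4   1.78  0.25  0.89 -2.02]
[[0.316, -0.0, 0.949], [-0.949, -0.002, 0.316], [0.002, -1.0, -0.001]]
world d [ 1.   1.2 -1.8] tool delta cm (current axes) [-0.08  0.17  0.14] rotvec [0.001 0.002 0.002]
```

{"name": "servo_tool", "arguments": {"series": [{"delta_pos":[-0.1,0.5,0.12],"twist":[0,0,0]},{"delta_pos":[0,0.5,0],"twist":[0,0,0]},{"delta_pos":[0,0.5,0],"twist":[0,0,0]}]}}

```text
t: 8.05
tool_pos: [553.1, 270.8, 130.3]
orientation: [-1.339, 0.965, -0.972]
contact_force: [-1.8, -0.9, 11.0]
opening: 8.8
```

```bash
python3 go.py 550.5 268.6 110 0.32
```

```text
t 8.05 pos [553.1 270.8 130.3] F [-1.8 -0.9 11. ] open 8.8 q [-0.27  0.53 -0.39  1.78  0.26  0.87 -2.03]
[[0.316, 0.007, 0.949], [-0.949, 0.002, 0.316], [0.0, -1.0, 0.007]]
world d [ -2.6  -2.2 -20.3] tool delta cm (current axes) [ 0.12  2.03 -0.33] rotvec [-0.007  0.001  0.   ]
```

{"name": "servo_tool", "arguments": {"series": [{"delta_pos":[0.1,0.4,-0.3],"twist":[-0.007,0,0]},{"delta_pos":[0,0.5,0],"twist":[0,0,0]}]}}

```text
t: 8.3
tool_pos: [554.7, 272.4, 127.0]
orientation: [-1.333, 0.964, -0.972]
contact_force: [-2.5, -0.8, 7.0]
opening: 9.2
```

```bash
python3 go.py 550.5 268.6 110 0.32
```

```text
t 8.3 pos [554.7 272.4 127. ] F [-2.5 -0.8  7. ] open 9.2 q [-0.27  0.54 -0.39  1.79  0.26  0.86 -2.03]
[[0.316, 0.01, 0.949], [-0.949, 0.006, 0.315], [-0.002, -1.0, 0.012]]
world d [ -4.2  -3.8 -17. ] tool delta cm (current axes) [ 0.23  1.69 -0.54] rotvec [-0.012  0.001 -0.002]
```

{"name": "servo_tool", "arguments": {"series": [{"delta_pos":[0.3,0,-0.8],"twist":[-0.014,0,0]},{"delta_pos":[0,0,0],"twist":[0,0,0]}]}}

```text
t: 8.55
tool_pos: [549.4, 267.9, 128.7]
orientation: [-1.341, 0.971, -0.968]
contact_force: [-2.5, -1.0, -0.9]
opening: 8.8
```

```bash
python3 go.py 550.5 268.6 110 0.32
```

```text
t 8.55 pos [549.4 267.9 128.7] F [-2.5 -1.  -0.9] open 8.8 q [-0.26  0.53 -0.39  1.79  0.26  0.86 -2.02]
[[0.315, 0.0, 0.949], [-0.949, 0.004, 0.315], [-0.003, -1.0, 0.001]]
world d [  1.1   0.7 -18.7] tool delta cm (current axes) [-0.03  1.87  0.13] rotvec [-0.001  0.001 -0.003]
```

{"name": "servo_tool", "arguments": {"series": [{"delta_pos":[0,0.6,0],"twist":[-0.003,0,0]},{"delta_pos":[0,0.6,-0.15],"twist":[-0.005,0,0]},{"delta_pos":[0,0.6,-0.15],"twist":[-0.005,0,0]}]}}

```text
t: 8.93
tool_pos: [547.7, 267.6, 111.8]
orientation: [-1.348, 0.977, -0.964]
contact_force: [2.8, -0.3, 8.4]
opening: 8.9
```

```bash
python3 go.py 550.5 268.6 110 0.32
```

```text
t 8.925 pos [547.7 267.6 111.8] F [ 2.8 -0.3  8.4] open 8.9 q [-0.26  0.56 -0.39  1.8   0.26  0.84 -2.03]
[[0.315, -0.009, 0.949], [-0.949, 0.001, 0.315], [-0.004, -1.0, -0.008]]
world d [ 2.8  1.  -1.8] tool delta cm (current axes) [-0.01  0.18  0.3 ] rotvec [ 0.008  0.001 -0.004]
```

Nearly home: the plate has passed the rollers. I'll correct gently and push to seat it.

{"name": "servo_tool", "arguments": {"series": [{"delta_pos":[0,0.4,0.3],"twist":[0.009,0,-0.003]},{"delta_pos":[0,0.4,0.05],"twist":[0,0,0]},{"delta_pos":[0,0.3,0],"twist":[0,0,0]},{"delta_pos":[0,0,0],"twist":[0,0,0]}]}}

```text
t: 9.43
tool_pos: [550.7, 268.4, 109.5]
orientation: [-1.346, 0.968, -0.973]
contact_force: [2.3, 1.8, -11.6]
opening: 9.1
```

```bash
python3 go.py 550.5 268.6 110 0.32;  python3 - <<'E'
from bench import arm
import cv2
p,d=arm.camera('scene')
cv2.imwrite('pics/s3c.png',cv2.resize(p[200:380,380:600],None,fx=3.3,fy=3.3,interpolation=cv2.INTER_CUBIC))
E
```

```text
t 9.425 pos [550.7 268.4 109.5] F [  2.3   1.8 -11.6] open 9.1 q [-0.27  0.56 -0.38  1.8   0.27  0.84 -2.04]
[[0.315, 0.001, 0.949], [-0.949, -0.004, 0.315], [0.004, -1.0, 0.0]]
world d [-0.2  0.2  0.5] tool delta cm (current axes) [-0.02 -0.05 -0.01] rotvec [-0.    -0.     0.004]
```

View pics/s3c.png

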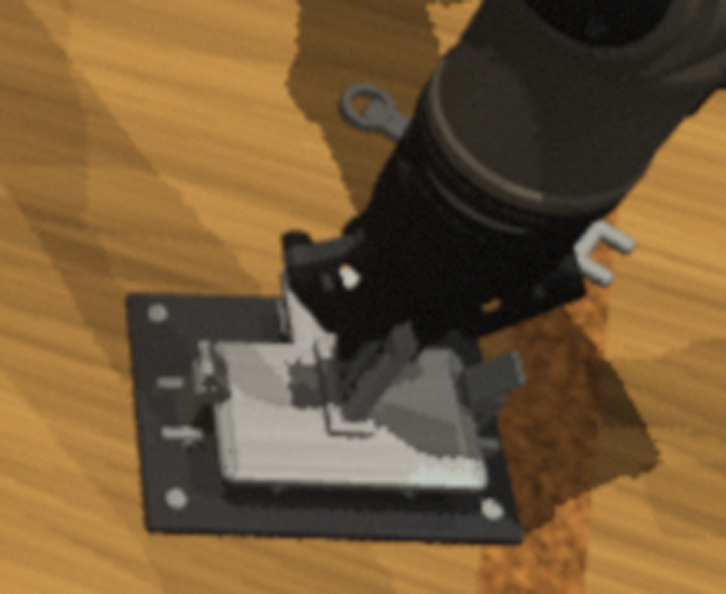

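{"name": "servo_tool", "arguments": {"series": [{"delta_pos":[0,0.4,0],"twist":[0,0,0]},{"delta_pos":[0,0.4,0],"twist":[0,0,0]},{"delta_pos":[0,0.5,0],"twist":[0,0,0]}]}}

```text
t: 9.85
tool_pos: [551.0, 268.7, 109.1]
orientation: [-1.348, 0.966, -0.978]
contact_force: [-16.2, -11.6, 50.0]
opening: 9.1
```

```bash
python3 go.py 550.5 268.6 110 0.32
```

```text
t 9.85 pos [551.  268.7 109.1] F [-16.2 -11.6  50. ] open 9.1 q [-0.28  0.56 -0.38  1.8   0.28  0.84 -2.05]
[[0.313, 0.004, 0.95], [-0.95, -0.008, 0.313], [0.009, -1.0, 0.001]]
world d [-0.5 -0.1  0.9] tool delta cm (current axes) [-0.   -0.09 -0.05] rotvec [-0.001 -0.002  0.009]
```

{"name": "servo_tool", "arguments": {"series": [{"delta_pos":[0,0,0],"twist":[0,0,0]},{"delta_pos":[0,0,0],"twist":[0,0,0]}]}}

```text
t: 10.1
tool_pos: [550.5, 268.6, 109.5]
orientation: [-1.348, 0.966, -0.978]
contact_force: [0.8, -0.6, 2.4]
opening: 8.9
```

{"name": "servo_tool", "arguments": {"series": [{"delta_pos":[0,0,0],"twist":[0,0,0]},{"delta_pos":[0,0,0],"twist":[0,0,0]},{"delta_pos":[0,0,0],"twist":[0,0,0]},{"delta_pos":[0,0,0],"twist":[0,0,0]},{"delta_pos":[0,0,0],"twist":[0,0,0]},{"delta_pos":[0,0,0],"twist":[0,0,0]}], "claw": 0.6}}

```text
t: 10.85
tool_pos: [549.6, 268.5, 107.2]
orientation: [-1.351, 0.968, -0.977]
contact_force: [-1.3, 0.2, 0.6]
opening: 50.8
```

```bash
python3 go.py 550.5 268.6 230 0.32
```

```text
t 10.85 pos [549.6 268.5 107.2] F [-1.3  0.2  0.6] open 50.8 q [-0.28  0.56 -0.38  1.8   0.28  0.84 -2.05]
[[0.313, 0.0, 0.95], [-0.95, -0.009, 0.313], [0.009, -1.0, -0.003]]
world d [9.000e-01 1.000e-01 1.228e+02] tool delta cm (current axes) [  0.12 -12.28   0.06] rotvec [ 0.003 -0.001  0.009]
```

{"name": "servo_tool", "arguments": {"series": [{"delta_pos":[0,-1.5,0],"twist":[0,0,0.008]},{"delta_pos":[0,-2.5,0],"twist":[0,0,0]},{"delta_pos":[0,-3,0],"twist":[0,0,0]},{"delta_pos":[0,-3,0],"twist":[0,0,0]},{"delta_pos":[0,-2,0],"twist":[0,0,0]},{"delta_pos":[0,-2,0],"twist":[0,0,0]},{"delta_pos":[3,0,0],"twist":[0,0,0]},{"delta_pos":[5,0,0],"twist":[0,0,0]},{"delta_pos":[5,0,0],"twist":[0,0,0]},{"delta_pos":[5,0,0],"twist":[0,0,0]},{"delta_pos":[2,0,0],"twist":[0,0,0]},{"delta_pos":[0,0,0],"twist":[0,0,0]}]}}

```text
t: 12.35
tool_pos: [616.1, 75.2, 265.9]
orientation: [-1.332, 0.964, -0.97]
contact_force: [-0.1, 0.6, -0.3]
opening: 50.7
```

```bash
python3 go.py 550.5 268.6 230 0.32
python3 - <<'E'
from bench import arm
import cv2,numpy as np
p,d=arm.camera('scene');cv2.imwrite('pics/s4c.png',cv2.resize(p[200:380,380:600],None,fx=3.3,fy=3.3,interpolation=cv2.INTER_CUBIC))
p,d=arm.camera('top');np.save('pics/t4.npy',d);cv2.imwrite('pics/t4.png',p);cv2.imwrite('pics/t4c.png',cv2.resize(p[185:315,75:220],None,fx=4,fy=4,interpolation=cv2.INTER_CUBIC))
E
```

```text
t 12.35 pos [616.1  75.2 265.9] F [-0.1  0.6 -0.3] open 50.7 q [ 0.06  0.39 -0.36  1.66  0.15  1.11 -1.59]
[[0.316, 0.01, 0.949], [-0.949, 0.008, 0.316], [-0.004, -1.0, 0.012]]
world d [-65.6 193.4 -35.9] tool delta cm (current axes) [-20.41   3.67  -0.16] rotvec [-0.012  0.002 -0.004]
```

View pics/s4c.png

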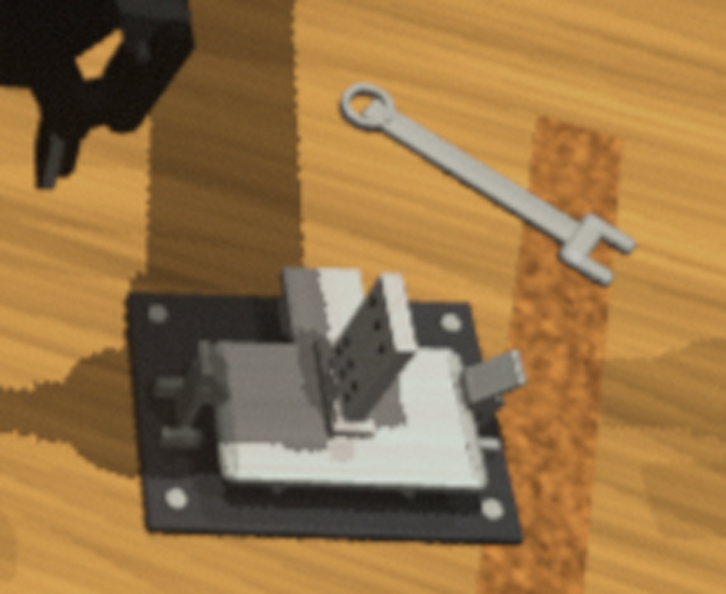

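View pics/t4c.png

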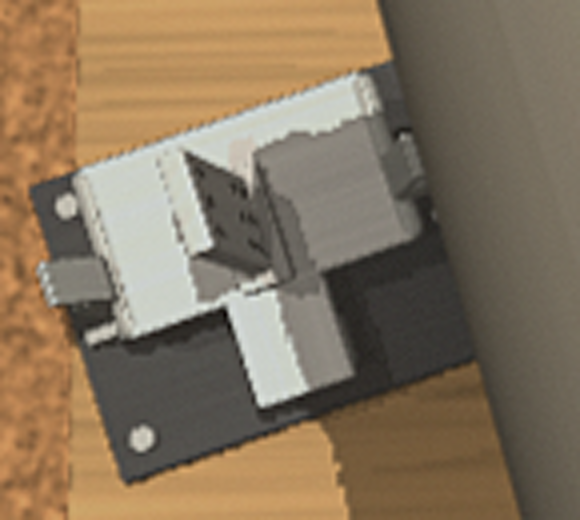

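View pics/t4.png

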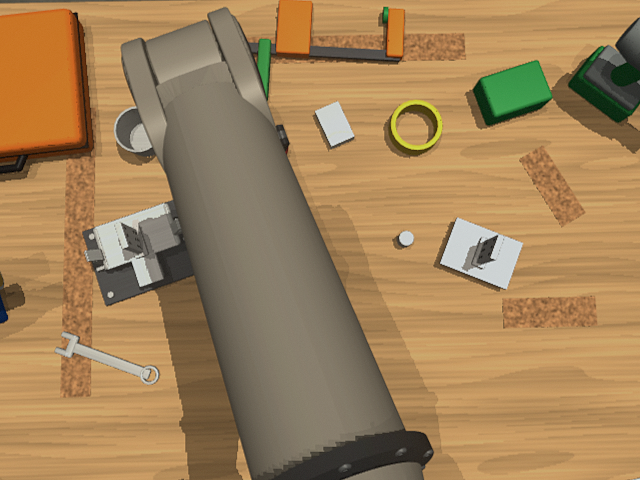

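Run:
```python
from meas import *
print('--')
fit([(-70,20),(-70,-20),(-25,65),(48,65)],[A(262,408,52.6),A(353,375,52.6),A(128,337,52.6),A(80,172,52.6)])
d=np.load('pics/t4.npy');P=[]
for u,v in [(98,228),(105,250),(112,262),(140,280),(158,275),(160,215),(165,240),(110,240)]:
    q=dep(m,d,u,v);P.append(q);print((u,v),q.round(1))
P=np.array(P);k=np.abs(P[:,2]-53)<8;c=np.linalg.lstsq(np.c_[P[k,:2]-P[k,:2].mean(0),np.ones(k.sum())],P[k,2],rcond=None)[0];print('slopes,h',c.round(3),k.sum())
```

```text
balls
t [550.5 268.6] th 0.3197 res [[-0.0, 0.1], [-0.1, -0.2], [0.1, 0.0]]
base corners rectangle
t [543.2 265. ] th 0.3281 res [[-0.1, -1.8], [-2.1, 1.4], [1.0, 1.1], [1.2, -0.7]]
plate
t [523.1 -59.5] th 0.0699 res [[0.1, -3.2], [-0.3, 2.8], [0.1, 2.6], [0.3, -2.1], [-0.4, 0.4], [0.2, -0.5]]
upright top
t [523.2 -59.1] th 0.0446 res [[-0.5, -0.1], [-0.1, 0.1], [-0.0, 0.5], [0.7, -0.5]]
--
t [550.3 264.9] th 0.2913 res [[0.1, 0.4], [1.1, 2.0], [0.2, -1.0], [-1.4, -1.3]]
(98, 228) [575.6 334.4  51.6]
(105, 250) [538.8 321.9  53. ]
(112, 262) [519.1 311.1  50.2]
(140, 280) [488.4 264.7  52.3]
(158, 275) [495.8 235.6  52.3]
(160, 215) [594.5 232.5  53.8]
(165, 240) [552.9 224.3  53.1]
(110, 240) [555.3 314.4  51.8]
slopes,h [ 1.2000e-02 -1.5000e-02  5.2259e+01] 8
```

```bash
python3 -c "
from bench import arm
s=arm.sense();print(s['t'],s['contact_force'],abs(s['joint_velocities']).max());print(arm.close_job())"
```

```text
12.45 [-0.4189982   0.10693224 -0.09554515] 0.02132991556203733
the job is handed in; nothing more can be done
None
```

The T-plate is home on the three-ball mount with its tongue over the single ball, and I handed the job in at about 12.5 s. I gripped it by the upright, carried it over, pressed it past both clips and released it.

**Seating:** a final push, with the wrist force reading 50 N, moved it down no further. The tool stood at 109.1 mm then, against about 109.9 mm expected for home. That push was harder than the task needs but well under the 120 N wrist limit.

**After release:**
- **Height and level:** the depth camera puts the plate top at 52.3 mm (52.6 mm expected) with slopes of 0.015 or less.
- **Position and turn:** the last fit used four hand-read corners, with residuals up to 2 mm. It gave a centre about 4 mm off in y and the plate turned about 0.03 rad from the mount. I put this down to coarse pixel reading, because the gripped pose at seating agreed with the mount to within 0.5 mm. Both values are inside the limits.
- **Clips and clearance:** the pictures show both clips closed over the edges. The hand was clear, with wrist force near zero.
- **Rectangular plate:** it looks unmoved in the top view, but I compared it by eye only.

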